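# Pin the press mould shut

## Task

Shut the lid of the press mould fully, then lock it by pushing the headed pin, which sits loosely in the sleeve beside it, right through the fork and the lid's tongue until its head is seated against the sleeve. Let go of everything and do not push the salt shaker, the ramekin or the garlic away from where they stand.

Things in the scene. Friction and masses are not known exactly. Their poses are not given: they have to be found in the camera images.
- press: Metal press mould, bolted down: open box 130 (x) x 170 (y) x 80 high on a 150 x 200 x 6 foot plate, with a hinged lid and a fork on one side. Origin: centre of the underside, on the worktop; x points from the fork side to the hinge side, z up. It stands roughly side-on: fork to the robot's left, hinge to its right, y away from the robot. The fork-side face is at x = -65.
- sleeve_mouth (a point): Press frame (-112, -9, 55), press axes: centre of the -y end face of a tubular sleeve (23 outside, 14 bore), where the pin's head seats; the pin goes in along +y. The sleeve runs to y = 46, to the first of two upright fork ears (each 10 thick, x = -65 to -130, z = 34 to 76) with an 18 gap between; the hole goes on through both, 16 wide in the second.
- press_lid (a joint): Lid angle, rad: 0 fully shut, grows as it opens upward (to 1.1). Stiff hinge along y: the lid stays where it is left. Plate 136 x 174 x 6; from the edge far from the hinge a tongue 12 thick turns down into the fork's gap (centre y = 65); its 21 hole meets the fork's holes only when the lid is shut. A low bar handle (70 along y, 26 above mid-plate) stands mid-lid.
- lid_hinge (a point): Point on the hinge line, press frame (69, 0, 83).
- lid_spot (a point): Point on the lid's top face, 114 from the hinge line on the fork side, y = -55 in the press frame, 3 above the lid's middle plane: a bare spot to press, near the free edge (20 further from the hinge). Moves with the lid; its y is the hinge line; its z is the lid's upward normal.
- pin: Loose steel pin, lying in the sleeve with 38 to 43 of its shank still out: shank 12 diameter, 100 long with a tapered tip, flat round head 24 diameter, 7 thick. Origin: on the axis at the head's underside; the shank points along its +y, the head's outer face is at y = -7. It may be turned about its own y.
- salt_shaker: Bystander: salt shaker, 45x43x86. Origin: centre of its underside.
- ramekin: Bystander: small white fluted ramekin, 84x84x42. Origin: centre of its underside.
- garlic: Bystander: garlic bulb, 47x46x49. Origin: centre of its underside.
There are look-alikes about, which are no part of the job. Several things have the shape of the pin; the one meant has the colours described above.

How it is judged:
On the way, in this order (a step that is already met when the one before it is completed fails the run):
1. the lid is shut (within 0.05 rad) (value of joint press_lid below 0.05 rad), for 0.2 s.
2. the pin's head is within 4 mm of the sleeve's end face (y of pin in the frame of sleeve_mouth above -0.004 m and distance between pin and sleeve_mouth below 0.008 m), for 0.2 s.
At the end, for the whole second after the job is handed in: The lid is shut (within 0.05 rad), the pin lies along the holes (within 0.12 rad) through fork and tongue with its head within 4 mm of the sleeve's end face (and within 8 mm of its centre overall), at rest (all of step 2 and value of joint press_lid below 0.05 rad and angle between the y axis of pin and the y axis of sleeve_mouth, either way round below 0.12 rad and linear speed of pin below 0.02 m/s); the robot touches nothing.
It fails at once if the salt shaker is moved more than 4 cm (distance of salt_shaker from where it was at the start of the episode above 0.04 m).
It fails at once if the ramekin is moved more than 4 cm (distance of ramekin from where it was at the start of the episode above 0.04 m).
It fails at once if the garlic is moved more than 4 cm (distance of garlic from where it was at the start of the episode above 0.04 m).
It also fails if it takes over 40 s, if anything falls off the work surface, if the arm or the gripper's body presses on something with over 40 N, if the wrist force passes 120 N, or if a joint passes its speed limit or range.

## Robot

A 7-joint arm with a two-finger parallel gripper is mounted at the origin on a cart in front of the work surface, level with it; the furniture and walls round the work are solid. World frame = base frame: x ahead of the robot, y to its left, z up, the work surface at z = 0. Lengths are in m, angles in rad, forces in N, time in s.
With the tool pointing down it reaches from about 0.425 to 0.875 m from the base axis. Payload 4.7 kg.
Tool frame: the origin (TCP) lies on the centre line of the jaws, within the pads' length; the fingertips stand 14 mm ahead of it and the grasp point (between the pads) lies 5 mm behind it; z points along the fingers, y is the line along which they close (so a half turn about z gives the same grasp; the last joint's range is limited). The gripper opens to 87 mm and grips with 3 to 60 N. Pads are 19 mm wide; open, the fingers measure 117 mm over their backs; the gripper's body (75 mm by 190 mm) begins 51 mm behind the grasp point.
Start: joints at [1.341, 0.321, -0.07, 1.45, 0.023, 1.371, -0.057], TCP at [0.157, -0.631, 0.237] pointing down, gripper open.
Joint ranges: [-2.86, 2.86], [-0.3, 2.09], [-1.38, 1.24], [0.06, 2.45], [-1.56, 4.7], [0.09, 2.05], [-2.69, 2.69]. Speed limits (rad/s): [2.57, 2.57, 3.14, 3.14, 3.14, 3.14, 3.14].

## Interface

Orientations are given as a rotation vector (axis times angle).
In Python, from bench import ctrl gives the robot as it stands.
- The arm moves only by the tool send_rows, never from a script. Its argument "steps" is a list of rows, each an object of numbers: "tx", "ty", "tz": the shift along the tool's x, y, z in units of 60 mm (1.0 is 60 mm); "turn": the turn about the tool's z in units of 8 degrees (1.0 is 8 degrees); "grip": the opening, from 0 (shut) to 1 (fully open). A call has 1 to 12 rows; each row shifts and turns the commanded pose from where the row before left it, along the tool's axes as they then stand; what a row does not reach is not made up. A row lasts 1/8 s, in which the tool goes at most 62.5 mm and 10.7 degrees, less where a joint would pass 70% of its speed; a pose out of reach is approached as far as the arm can. A call is refused whole if a number of a shift passes 1 or a number of a turn 1, either way. A call with a gripper value outside its range is refused whole. The fingers move at their own pace and stop on an object; "newtons" is the grip in N (left out, the last holds). Time passes only in rows, so rows that do not move let the fingers close. It gives the time, the measured TCP pose, the force, the opening and the grip force at its end, in the units of the state.
- ctrl.get_state(): the state, without advancing time (a new reading comes with each control period).
- ctrl.get_image(name): name is "scene" or "top" or "wrist"; returns a dict with "pixels" (384x512x3 uint8, red, green, blue), "K" (3x3 intrinsics, pixels), "cam_to_world" (4x4, takes a point from camera to world coordinates); the wrist camera has in their place "T_tool_cam" (4x4, takes a point from camera to tool coordinates, whose origin is the TCP and whose axes are the flange's). Camera axes: x right, y down, z forward; pixel columns grow to the right and rows downward; lengths in m; the calibration is good to about 2 mm. A picture is of the moment at which its call begins: read the wrist's pose just before it. There is no depth.
- ctrl.close_job(): hands the job in; it is judged then, once.
The state is a dict: "time": time; "joint_positions": joint angles; "qd": joint speeds; "joint_torque": joint torques, N m; "position": TCP position; "tool_rot": TCP orientation; "ft_force": force on the tool from outside, world axes, zero at the start; "torque": the same for the moment, N m; "grip_width": opening from 0.0 (shut) to 1.0 (fully open); "grip_force": force on a finger pad.
Only numpy, scipy, OpenCV 4.12 (cv2) and the standard library are available. Lean on these libraries where they do the work, as an engineer would, in place of code of your own. Each camera call takes 0.05 s, during which the arm holds its last target. There are 200 camera calls.

## Working session

There is one attempt and no reset: what is moved stays moved. The work goes in short steps, Python scripts to look and compute and a tool call to move; the robot and the scene stay as the last step left them, time stands still between calls to the robot, and variables do not carry over. Pictures are saved under pics/ and viewed, at most 10 in all, crops included, and the job is handed in when it is done.

Besides the shell and the picture viewer there is one more tool, called after "Call:" as name(argument=value, ...), one argument or row to a line, values as JSON. send_rows: Moves the arm, as the interface text tells. Its arguments: {"type":"object","properties":{"steps":{"type":"array"},"newtons":{"type":"number"}},"required":["steps"]}

```bash
mkdir -p pics; cat > h.py <<'E'
import numpy as np, cv2
from scipy.spatial.transform import Rotation as R
from bench import ctrl
def snap(n,f):
    s=ctrl.get_state(); im=ctrl.get_image(n); cv2.imwrite('pics/'+f+'.png',im['pixels'][:,:,::-1])
    if n=='wrist':
        T=np.eye(4);T[:3,:3]=R.from_rotvec(s['tool_rot']).as_matrix();T[:3,3]=s['position'];C=T@im['T_tool_cam']
    else: C=im['cam_to_world']
    np.savez('pics/'+f+'.npz',K=im['K'],C=C,p=im['pixels'])
def ray(f,u,v):
    d=np.load('pics/'+f+'.npz');r=np.linalg.inv(d['K'])@[u,v,1];return d['C'][:3,3],d['C'][:3,:3]@r
def plane(f,u,v,z):
    o,r=ray(f,u,v);return o+r*(z-o[2])/r[2]
def two(a,b):
    A=[];B=[]
    for f,u,v in (a,b):
        o,r=ray(f,u,v);r=r/np.linalg.norm(r);M=np.eye(3)-np.outer(r,r);A.append(M);B.append(M@o)
    x=np.linalg.lstsq(np.vstack(A),np.hstack(B),rcond=None)[0]
    return x, np.linalg.norm(A[0]@x-B[0])
def proj(f,p):
    d=np.load('pics/'+f+'.npz');q=np.linalg.inv(d['C'])@np.r_[p,1];q=d['K']@q[:3];return q[:2]/q[2]
E
python3 - <<'E'
from h import *
snap('scene','s0');snap('top','t0')
print(ctrl.get_state())
a=np.load('pics/s0.npz');b=np.load('pics/t0.npz');print(a['C'],b['C'],b['K'])
cv2.imwrite('pics/s0b.png',cv2.resize(cv2.imread('pics/s0.png'),(800,600)))
cv2.imwrite('pics/t0b.png',cv2.resize(cv2.imread('pics/t0.png'),(800,600)))
E
```

```text
{'time': 0.1, 'joint_positions': array([ 1.34113447,  0.32175257, -0.07010227,  1.45156116,  0.02257432,
        1.37081787, -0.0569164 ]), 'qd': array([-0.00165103, -0.00225296,  0.00055556, -0.00375231, -0.00017683,
       -0.00111732,  0.00155577]), 'joint_torque': array([ 4.25041480e-05, -4.92567515e+01, -4.05664165e-01, -3.13397563e+01,
       -6.42011594e-02,  3.94302537e-02,  5.25258838e-05]), 'position': array([ 0.156737  , -0.63032183,  0.23556451]), 'tool_rot': array([-3.11656566e+00, -3.81778684e-01,  4.34102371e-04]), 'ft_force': array([ 0.40838856, -0.66925383, -0.29270203]), 'torque': array([ 0.00579143,  0.03497203, -0.00865754]), 'grip_force': 0.0, 'grip_width': 1.0025971874759447}
[[-0.62512852 -0.45708206  0.63268501 -0.04221241]
 [-0.78044098  0.35437707 -0.51510073  0.58633295]
 [ 0.01123424 -0.81577747 -0.57825679  0.60976484]
 [ 0.          0.          0.          1.        ]] [[-9.88213484e-03 -9.92950303e-01  1.18118747e-01  3.62184569e-01]
 [-9.99951088e-01  9.76509693e-03 -1.56956901e-03  1.51026433e-01]
 [ 4.05063015e-04 -1.18128480e-01 -9.92998237e-01  1.28363326e+00]
 [ 0.00000000e+00  0.00000000e+00  0.00000000e+00  1.00000000e+00]] [[488.49470094   0.         252.95101528]
 [  0.         488.49470094 195.79667269]
 [  0.           0.           1.        ]]
```

View pics/s0b.png

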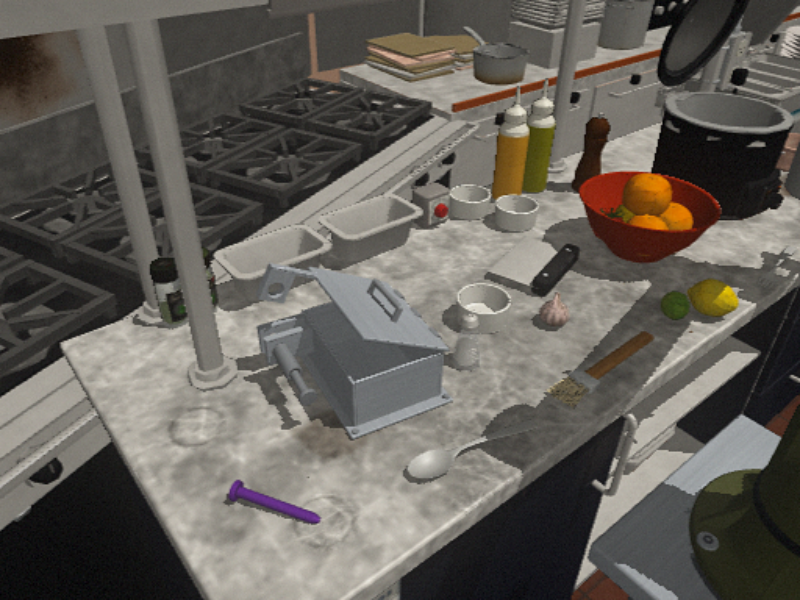

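View pics/t0b.png

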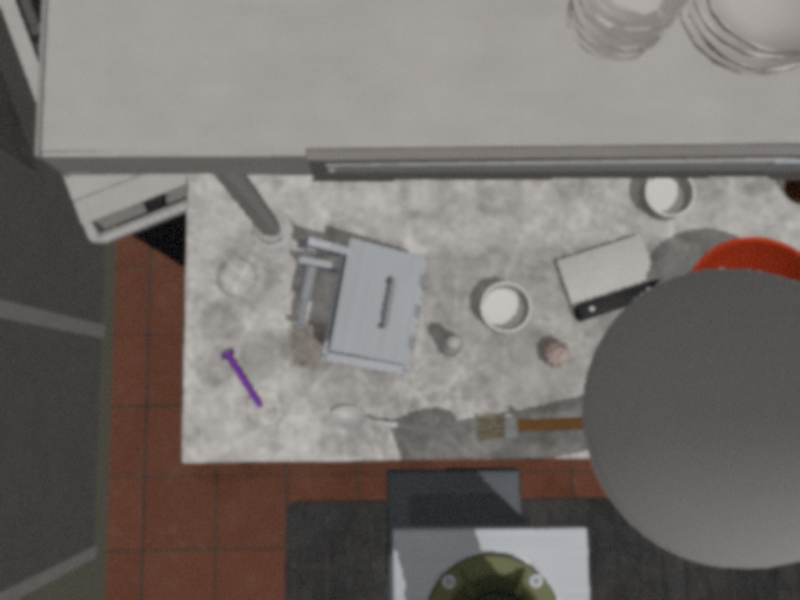

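The scene view (800x600 scale) shows the press at (370,350) with its lid open. The sleeve and steel pin are at about (290,370), with the pin head near (310,397). The shaker is at (467,345), the ramekin at (485,305) and the garlic at (553,312). There are two pin-shaped things: the purple one lying on the worktop at (275,505), and the steel one in the sleeve with its head at (310,397). The steel one fits the description, so I'll confirm it in a crop.

```bash
python3 - <<'E'
from h import *
a=cv2.imread('pics/s0.png')[160:285,155:305]; b=cv2.imread('pics/t0.png')[145:245,180:280]
a=cv2.resize(a,None,fx=4,fy=4,interpolation=cv2.INTER_CUBIC);b=cv2.resize(b,None,fx=6,fy=6,interpolation=cv2.INTER_CUBIC)
cv2.imwrite('pics/sc.png',a);cv2.imwrite('pics/tc.png',b);print(a.shape,b.shape)
E
```

```text
(500, 600, 3) (600, 600, 3)
```

View pics/sc.png

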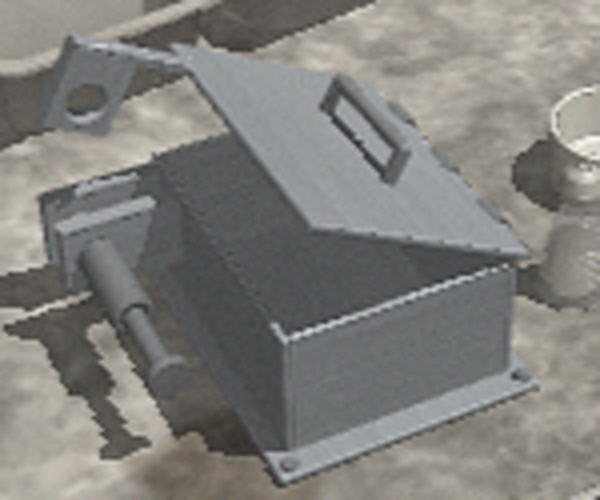

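View pics/tc.png

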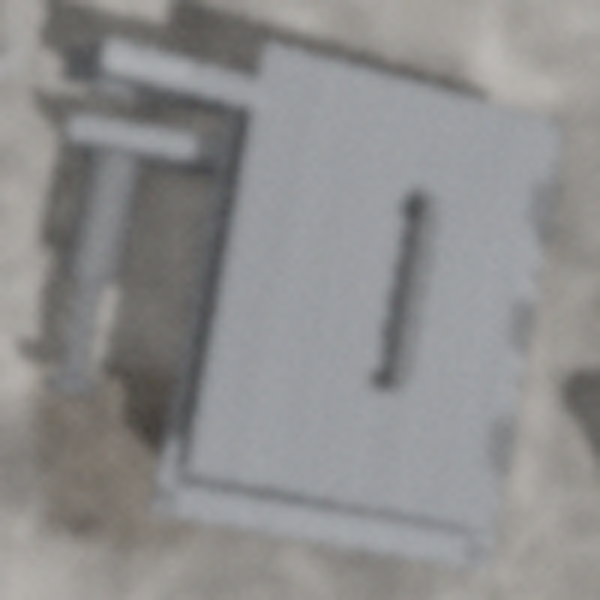

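The crop confirms it: the grey steel pin is in the sleeve, with its head at crop (168,375). Lid corners in the scene crop are (310,228), (528,255) and (175,45). The box top corners are at (284,332) and (513,267). Next I'll fit the pose from these point rays.

```bash
cat >> h.py <<'E'
def P(q,p):
    c,s=np.cos(q[2]),np.sin(q[2]);p=np.asarray(p)/1000.
    return np.array([q[0]+c*p[0]-s*p[1],q[1]+s*p[0]+c*p[1],p[2]])
def L(th,r,y,n): return (69-r*np.cos(th)-n*np.sin(th),y,83+r*np.sin(th)+n*np.cos(th)) if 0 else (69-r*np.cos(th)+n*np.sin(th),y,83+r*np.sin(th)+n*np.cos(th))
E
python3 - <<'E'
from h import *
from scipy.optimize import least_squares
S=lambda u,v:('s0',155+(u+.5)/4-.5,160+(v+.5)/4-.5)
T=lambda u,v:('t0',180+(u+.5)/6-.5,145+(v+.5)/6-.5)
obs=[(S(285,486),(-75,-100,0)),(S(540,386),(75,-100,0)),(S(284,334),(-65,-85,80)),(S(513,265),(65,-85,80)),
(S(310,226),(134,-87,3)),(S(175,45),(134,87,3)),
(T(155,508),(-75,-100,6)),(T(490,562),(75,-100,6)),(T(265,42),(134,87,3)),(T(187,478),(134,-87,3)),
(T(67,135),(-130,46,76)),(T(197,150),(-65,46,76)),(S(57,222),(-130,46,76)),(S(154,200),(-65,46,76))]
def model(q,i,m):
    return proj(obs[i][0][0],P(q,L(q[3],*m) if m[0]==134 else m))
f=lambda q:np.hstack([model(q,i,o[1])-o[0][1:] for i,o in enumerate(obs)])
r=least_squares(f,[.65,.25,-1.7,.5],loss='soft_l1')
print(r.x);print(f(r.x).reshape(-1,2).round(1))
q=r.x;np.save('q.npy',q)
x,e=two(S(165,376),T(74,380));print('head',x,e);print('mouth',P(q,(-112,-9,55)))
p=P(q,(0,0,0));c,s=np.cos(q[2]),np.sin(q[2]);d=x-p
print('head press',c*d[0]+s*d[1],-s*d[0]+c*d[1],d[2])
for n,o in(('shaker',(448*.64,365*.64)),('ram',(503*.64,308*.64)),('garlic',(553*.64,352*.64))):print(n,plane('t0',*o,.03))
print('spot',P(q,L(q[3],114,-55,3)), 'post',plane('t0',270*.64,240*.64,0))
E
```

```text
[ 0.51330091  0.18507891 -1.74458118  0.46134608]
[[-0.5  0.3]
 [ 0.2  0.1]
 [-0.2  1.8]
 [ 1.1 -1.6]
 [ 0.4 -0.1]
 [-2.3 -0.3]
 [-0.8 -0.1]
 [-0.   0.3]
 [-0.6 -1.5]
 [-0.3 -1.9]
 [-0.3 -0.5]
 [ 3.5  1.2]
 [ 0.7  3.1]
 [ 5.8 -0.4]]
head [0.48021744 0.30510106 0.05199994] 0.0014986861334073663
mouth [0.52380255 0.2969481  0.055     ]
head press -0.1124937869589493 -0.0533383463028964 0.05199994101889105
shaker [0.41296704 0.06353316 0.03      ]
ram [ 0.50611083 -0.02910976  0.03      ]
garlic [ 0.43256818 -0.10929681  0.03      ]
spot [0.46461865 0.22585716 0.1364339 ] post [0.63058717 0.36215258 0.        ]
```

Call:
send_rows(
  steps=[
    {"turn": -1, "tz": -0.1, "grip": 0},
    {"turn": -1, "tz": -0.1, "grip": 0},
    {"turn": -1, "tz": -0.1, "grip": 0},
    {"turn": -1, "tz": -0.1, "grip": 0},
    {"turn": -1, "tz": -0.1, "grip": 0},
    {"turn": -1, "tz": -0.1, "grip": 0},
    {"turn": -1, "grip": 0},
    {"turn": -1, "grip": 0},
    {"turn": -0.26, "grip": 0},
  ],
  newtons=20,
)

```text
validation failed for argument at $.st...
```

Call:
send_rows(
  steps=[
    {"tx": 0.627, "ty": 0.385},
    {"tx": 0.627, "ty": 0.385},
    {"tx": 0.627, "ty": 0.385},
    {"tx": 0.627, "ty": 0.385},
    {"tx": 0.627, "ty": 0.385},
    {"tx": 0.627, "ty": 0.385},
    {"tx": 0.627, "ty": 0.385},
    {"tx": 0.627, "ty": 0.385},
    {"tx": 0.627, "ty": 0.385},
    {"tx": 0.627, "ty": 0.385},
  ],
)

```text
validation failed for argument at $.st...
```

Call:
send_rows(
  steps=[
    {"tx": 0, "ty": 0, "tz": -0.5, "turn": -1, "grip": 0},
    {"tx": 0, "ty": 0, "tz": -0.1, "turn": -1, "grip": 0},
    {"tx": 0, "ty": 0, "tz": 0, "turn": -1, "grip": 0},
    {"tx": 0, "ty": 0, "tz": 0, "turn": -1, "grip": 0},
    {"tx": 0, "ty": 0, "tz": 0, "turn": -1, "grip": 0},
    {"tx": 0, "ty": 0, "tz": 0, "turn": -1, "grip": 0},
    {"tx": 0, "ty": 0, "tz": 0, "turn": -1, "grip": 0},
    {"tx": 0, "ty": 0, "tz": 0, "turn": -1, "grip": 0},
    {"tx": 0, "ty": 0, "tz": 0, "turn": -0.26, "grip": 0},
  ],
  newtons=20,
)

```text
time: 1.23
position: [0.1568, -0.6306, 0.272]
tool_rot: [-2.405, -2.02, -0.001]
ft_force: [0.1, 0.5, -0.2]
grip_width: 0.064
grip_force: 0.0
```

Call:
send_rows(
  steps=[
    {"tx": 0.63, "ty": 0.39, "tz": 0, "turn": 0, "grip": 0},
    {"tx": 0.63, "ty": 0.39, "tz": 0, "turn": 0, "grip": 0},
    {"tx": 0.63, "ty": 0.39, "tz": 0, "turn": 0, "grip": 0},
    {"tx": 0.63, "ty": 0.39, "tz": 0, "turn": 0, "grip": 0},
    {"tx": 0.63, "ty": 0.39, "tz": 0, "turn": 0, "grip": 0},
    {"tx": 0.63, "ty": 0.39, "tz": 0, "turn": 0, "grip": 0},
    {"tx": 0.63, "ty": 0.39, "tz": 0, "turn": 0, "grip": 0},
    {"tx": 0.63, "ty": 0.39, "tz": 0, "turn": 0, "grip": 0},
    {"tx": 0.63, "ty": 0.39, "tz": 0, "turn": 0, "grip": 0},
    {"tx": 0.63, "ty": 0.39, "tz": 0, "turn": 0, "grip": 0},
  ],
)

```text
time: 2.48
position: [0.4534, -0.2977, 0.2725]
tool_rot: [2.407, 2.018, -0.0]
ft_force: [-0.3, -0.7, 0.5]
grip_width: 0.007
grip_force: 0.0
```

Call:
send_rows(
  steps=[
    {"tx": 0.72, "ty": -0.12, "tz": 0, "turn": 0, "grip": 0},
    {"tx": 0.72, "ty": -0.12, "tz": 0, "turn": 0, "grip": 0},
    {"tx": 0.72, "ty": -0.12, "tz": 0, "turn": 0, "grip": 0},
    {"tx": 0.72, "ty": -0.12, "tz": 0, "turn": 0, "grip": 0},
    {"tx": 0.72, "ty": -0.12, "tz": 0, "turn": 0, "grip": 0},
    {"tx": 0.72, "ty": -0.12, "tz": 0, "turn": 0, "grip": 0},
    {"tx": 0.72, "ty": -0.12, "tz": 0, "turn": 0, "grip": 0},
    {"tx": 0.72, "ty": -0.12, "tz": 0, "turn": 0, "grip": 0},
    {"tx": 0.72, "ty": -0.12, "tz": 0, "turn": 0, "grip": 0},
    {"tx": 0.72, "ty": -0.12, "tz": 0, "turn": 0, "grip": 0},
    {"tx": 0.72, "ty": -0.12, "tz": 0, "turn": 0, "grip": 0},
    {"tx": 0, "ty": 0, "tz": 0, "turn": 0, "grip": 0},
  ],
)

```text
time: 3.98
position: [0.4556, 0.187, 0.2727]
tool_rot: [-2.399, -2.027, -0.002]
ft_force: [0.3, 0.1, -0.6]
grip_width: 0.003
grip_force: 0.0
```

Call:
send_rows(
  steps=[
    {"tx": 0.77, "ty": 0.03, "tz": 0, "turn": 0, "grip": 0},
    {"tx": 0, "ty": 0, "tz": 0.7, "turn": 0, "grip": 0},
    {"tx": 0, "ty": 0, "tz": 0.7, "turn": 0, "grip": 0},
    {"tx": 0, "ty": 0, "tz": 0.3, "turn": 0, "grip": 0},
    {"tx": 0, "ty": 0, "tz": 0.15, "turn": 0, "grip": 0},
    {"tx": 0, "ty": 0, "tz": 0.15, "turn": 0, "grip": 0},
    {"tx": 0, "ty": 0, "tz": 0.15, "turn": 0, "grip": 0},
  ],
)

```text
time: 4.85
position: [0.4677, 0.2285, 0.1445]
tool_rot: [2.405, 2.019, 0.004]
ft_force: [0.5, 0.4, 3.0]
grip_width: 0.009
grip_force: 1.2
```

Contact is starting, with about 3 N on the wrist. I'll push down slowly.

Call:
send_rows(
  steps=[
    {"tx": 0, "ty": 0, "tz": 0.1, "turn": 0, "grip": 0},
    {"tx": 0, "ty": 0, "tz": 0.1, "turn": 0, "grip": 0},
    {"tx": 0, "ty": 0, "tz": 0.1, "turn": 0, "grip": 0},
    {"tx": 0, "ty": 0, "tz": 0.1, "turn": 0, "grip": 0},
    {"tx": 0, "ty": 0, "tz": 0.1, "turn": 0, "grip": 0},
  ],
)

```text
time: 5.48
position: [0.4665, 0.2282, 0.1132]
tool_rot: [-2.405, -2.02, -0.0]
ft_force: [-0.2, 1.7, 3.1]
grip_width: 0.007
grip_force: 1.2
```

Call:
send_rows(
  steps=[
    {"tx": 0, "ty": 0, "tz": 0.1, "turn": 0, "grip": 0},
    {"tx": 0, "ty": 0, "tz": 0.08, "turn": 0, "grip": 0},
    {"tx": 0, "ty": 0, "tz": 0.05, "turn": 0, "grip": 0},
    {"tx": 0, "ty": 0, "tz": 0.03, "turn": 0, "grip": 0},
  ],
)

```text
time: 5.98
position: [0.4665, 0.2281, 0.1002]
tool_rot: [2.405, 2.02, -0.003]
ft_force: [-9.4, -4.2, 32.4]
grip_width: 0.007
grip_force: 16.0
```

Call:
send_rows(
  steps=[
    {"tx": 0, "ty": 0, "tz": 0.02, "turn": 0, "grip": 0},
    {"tx": 0, "ty": 0, "tz": 0, "turn": 0, "grip": 0},
    {"tx": 0, "ty": 0, "tz": -0.6, "turn": 0, "grip": 0},
    {"tx": 0, "ty": 0, "tz": -0.9, "turn": 0, "grip": 0},
    {"tx": 0, "ty": -0.2, "tz": -0.9, "turn": 0, "grip": 0},
    {"tx": 0.5, "ty": -0.5, "tz": 0, "turn": 0, "grip": 0},
    {"tx": 0, "ty": 0, "tz": 0, "turn": 0, "grip": 0},
    {"tx": 0, "ty": 0, "tz": 0, "turn": 0, "grip": 0},
  ],
)

```text
time: 6.98
position: [0.4303, 0.2637, 0.24]
tool_rot: [2.405, 2.02, -0.003]
ft_force: [-0.1, -0.8, 0.2]
grip_width: 0.005
grip_force: 0.0
```

```bash
python3 - <<'E'
from h import *
snap('wrist','w1');snap('top','t1');snap('scene','s1')
q=np.load('q.npy');print(ctrl.get_state()['time'],ctrl.get_state()['position'])
w=cv2.imread('pics/w1.png');s=cv2.imread('pics/s1.png')[170:280,150:300]
s=cv2.resize(s,(400,293));s=cv2.copyMakeBorder(s,0,384-293,0,0,0)
print([proj('w1',P(q,p)).round() for p in((-112,-9,55),(-112,-56,55),(-45,-55,86))])
cv2.imwrite('pics/w1s.png',np.hstack([w[:,:400],s]) if 0 else cv2.resize(np.hstack([w,s]),(800,337)))
E
```

```text
7.125 [0.43070174 0.26356175 0.24003739]
[array([337., 127.]), array([293., 127.]), array([295., 195.])]
```

View pics/w1s.png

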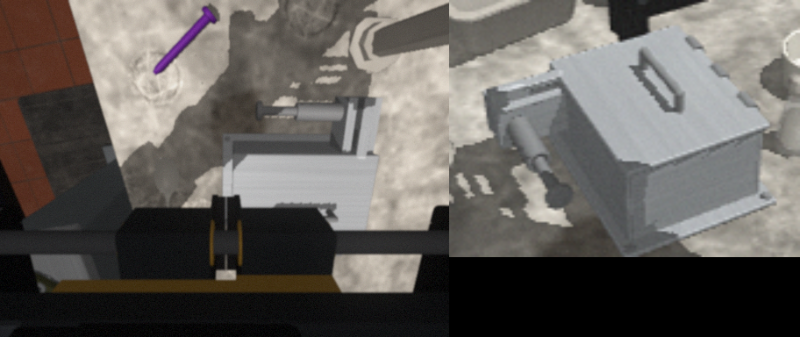

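The wrist view shows the lid shut and the grey pin in its sleeve. The head is at about (293,127) and the mouth at about (338,128) in full-size pixels, which matches the fit. The purple look-alike is clear of the path. Next I go in behind the head.

```bash
python3 - <<'E'
from h import *
q=np.load('q.npy');s=ctrl.get_state();M=R.from_rotvec(s['tool_rot']).as_matrix()
t=P(q,(-112,-90,55));print(t,M.T@(t-s['position'])/.06)
print('end',P(q,(-112,-31,55)))
E
```

```text
[0.44402262 0.31095393 0.055     ] [0.81918478 0.08451811 3.08314206]
end [0.50213393 0.30075215 0.055     ]
```

Call:
send_rows(
  steps=[
    {"tx": 0.82, "ty": 0.08, "tz": 0, "turn": 0, "grip": 0},
    {"tx": 0, "ty": 0, "tz": 0.7, "turn": 0, "grip": 0},
    {"tx": 0, "ty": 0, "tz": 0.7, "turn": 0, "grip": 0},
    {"tx": 0, "ty": 0, "tz": 0.7, "turn": 0, "grip": 0},
    {"tx": 0, "ty": 0, "tz": 0.6, "turn": 0, "grip": 0},
    {"tx": 0, "ty": 0, "tz": 0.36, "turn": 0, "grip": 0},
    {"tx": 0, "ty": 0.1, "tz": 0, "turn": 0, "grip": 0},
    {"tx": 0, "ty": 0.1, "tz": 0, "turn": 0, "grip": 0},
    {"tx": 0, "ty": 0.1, "tz": 0, "turn": 0, "grip": 0},
  ],
)

```text
time: 8.25
position: [0.463, 0.3097, 0.0585]
tool_rot: [2.406, 2.019, 0.004]
ft_force: [-0.7, 0.1, 0.2]
grip_width: 0.008
grip_force: 0.0
```

Call:
send_rows(
  steps=[
    {"tx": 0, "ty": 0.1, "tz": 0.03, "turn": 0, "grip": 0},
    {"tx": 0, "ty": 0.1, "tz": 0, "turn": 0, "grip": 0},
    {"tx": 0, "ty": 0.1, "tz": 0, "turn": 0, "grip": 0},
    {"tx": 0, "ty": 0.1, "tz": 0, "turn": 0, "grip": 0},
  ],
)

```text
time: 8.75
position: [0.483, 0.3064, 0.0557]
tool_rot: [-2.402, -2.02, 0.004]
ft_force: [-8.2, 0.3, 7.2]
grip_width: 0.002
grip_force: 4.9
```

Call:
send_rows(
  steps=[
    {"tx": 0, "ty": 0.08, "tz": 0, "turn": 0, "grip": 0},
    {"tx": 0, "ty": 0.08, "tz": 0, "turn": 0, "grip": 0},
    {"tx": 0, "ty": 0, "tz": 0, "turn": 0, "grip": 0},
  ],
)

```text
time: 9.12
position: [0.4955, 0.303, 0.0552]
tool_rot: [2.406, 2.019, 0.001]
ft_force: [-0.3, 0.4, -0.4]
grip_width: 0.003
grip_force: 0.0
```

```bash
python3 - <<'E'
from h import *
snap('wrist','w2');snap('scene','s2')
w=cv2.imread('pics/w2.png');s=cv2.imread('pics/s2.png')[170:280,150:300]
s=cv2.resize(s,(524,384),interpolation=cv2.INTER_CUBIC)
cv2.imwrite('pics/w2s.png',cv2.resize(np.hstack([w[:,212:],s]),(800,373)))
print(ctrl.get_state()['position'],ctrl.get_state()['ft_force'])
E
```

```text
[0.49491049 0.30302779 0.05510694] [-0.84792634 -1.01451087 -0.05252286]
```

View pics/w2s.png

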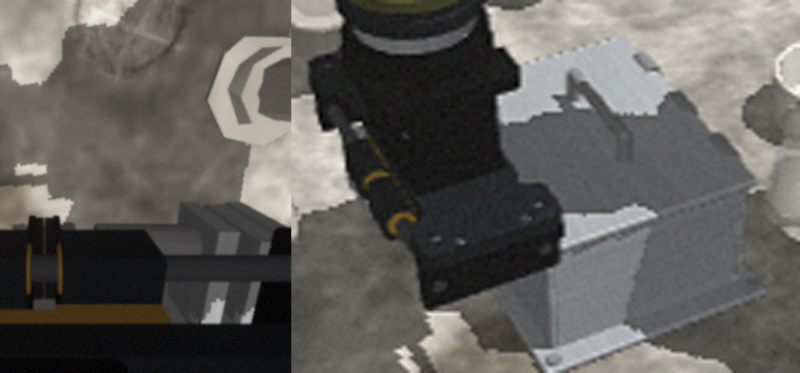

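The pin is going in freely and the hand is clear of the lid at (600,250). About 7 mm is left, so I'll push until it seats.

Call:
send_rows(
  steps=[
    {"tx": 0, "ty": 0.06, "tz": 0, "turn": 0, "grip": 0},
    {"tx": 0, "ty": 0.06, "tz": 0, "turn": 0, "grip": 0},
    {"tx": 0, "ty": 0, "tz": 0, "turn": 0, "grip": 0},
  ],
)

```text
time: 9.6
position: [0.502, 0.302, 0.0553]
tool_rot: [2.406, 2.019, 0.0]
ft_force: [-0.1, -0.5, -0.9]
grip_width: 0.004
grip_force: 0.0
```

Call:
send_rows(
  steps=[
    {"tx": 0, "ty": 0.05, "tz": 0, "turn": 0, "grip": 0},
    {"tx": 0, "ty": 0.05, "tz": 0, "turn": 0, "grip": 0},
    {"tx": 0, "ty": 0, "tz": 0, "turn": 0, "grip": 0},
  ],
)

```text
time: 9.98
position: [0.5071, 0.3014, 0.0552]
tool_rot: [-2.405, -2.02, 0.001]
ft_force: [-1.8, 0.4, 0.6]
grip_width: 0.006
grip_force: 0.7
```

Call:
send_rows(
  steps=[
    {"tx": 0, "ty": 0.05, "tz": 0, "turn": 0, "grip": 0},
    {"tx": 0, "ty": 0.03, "tz": 0, "turn": 0, "grip": 0},
    {"tx": 0, "ty": 0, "tz": 0, "turn": 0, "grip": 0},
  ],
)

```text
time: 10.35
position: [0.5075, 0.3014, 0.055]
tool_rot: [-2.4, -2.021, 0.01]
ft_force: [-11.5, -0.9, 6.2]
grip_width: 0.006
grip_force: 6.0
```

Call:
send_rows(
  steps=[
    {"tx": 0, "ty": 0.05, "tz": 0, "turn": 0, "grip": 0},
    {"tx": 0, "ty": 0.05, "tz": 0, "turn": 0, "grip": 0},
    {"tx": 0, "ty": 0, "tz": 0, "turn": 0, "grip": 0},
  ],
)

```text
time: 10.72
position: [0.5077, 0.3016, 0.0548]
tool_rot: [-2.394, -2.021, 0.023]
ft_force: [-23.5, -1.6, 14.4]
grip_width: 0.004
grip_force: 12.7
```

Call:
send_rows(
  steps=[
    {"tx": 0, "ty": -0.4, "tz": 0, "turn": 0, "grip": 0},
    {"tx": 0, "ty": -0.7, "tz": 0, "turn": 0, "grip": 0},
    {"tx": 0, "ty": 0, "tz": -0.9, "turn": 0, "grip": 0},
    {"tx": 0, "ty": 0, "tz": -0.9, "turn": 0, "grip": 0},
    {"tx": -0.4, "ty": 0, "tz": -0.9, "turn": 0, "grip": 0},
    {"tx": -0.5, "ty": 0, "tz": -0.4, "turn": 0, "grip": 0},
    {"tx": 0, "ty": 0, "tz": 0, "turn": 0, "grip": 0},
    {"tx": 0, "ty": 0, "tz": 0, "turn": 0, "grip": 0},
  ],
)

```text
time: 11.72
position: [0.4438, 0.2576, 0.2409]
tool_rot: [2.406, 2.02, -0.0]
ft_force: [-0.4, -0.6, -0.2]
grip_width: 0.007
grip_force: 0.0
```

```bash
python3 - <<'E'
from h import *
snap('wrist','w3');snap('scene','s3')
q=np.load('q.npy');c=[proj('w3',P(q,p)).round() for p in((-112,-9,55),(-112,-16,55),(-112,46,55),(-112,120,55))];print(c,proj('s3',P(q,(-112,-9,55))))
u,v=c[0].astype(int);w=cv2.imread('pics/w3.png');u0=max(u-60,0);v0=max(v-60,0);print(u0,v0)
w=cv2.resize(w[v0:v0+120,u0:u0+150],(500,400),interpolation=cv2.INTER_CUBIC)
s=cv2.resize(cv2.imread('pics/s3.png')[180:280,150:225],(300,400),interpolation=cv2.INTER_CUBIC)
cv2.imwrite('pics/w3s.png',np.hstack([w,s]))
E
```

```text
[array([323., 124.]), array([317., 124.]), array([374., 124.]), array([442., 124.])] [188.39570942 238.93747585]
263 64
```

View pics/w3s.png

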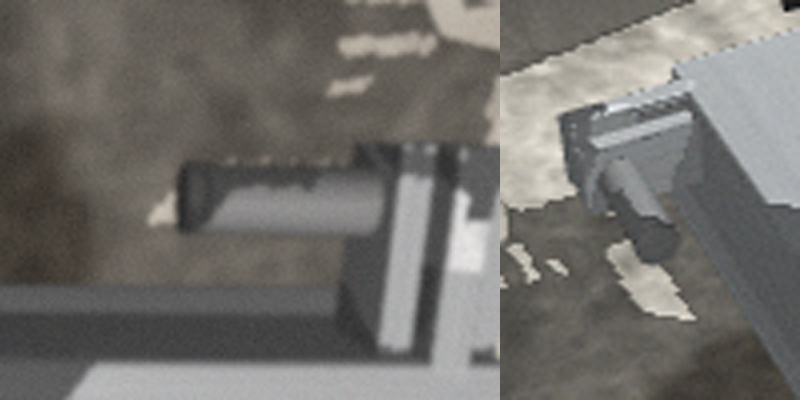

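The head runs from crop (180,195) to (207,195), tight against the sleeve with no gap. Its outer face is at u=317 against a predicted 317 for seated. The lid is shut and the arm is clear.

```bash
python3 -c "
from bench import ctrl;print(ctrl.close_job())"
```

```text
the job is handed in; nothing more can be done
None
```

The lid is shut and the steel pin is seated against the sleeve, with the arm clear and the bystanders not touched; I handed the job in at about 12 s of the 40 s limit, but the hand-in returned no verdict.

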